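# Seat the fossil carrier on its kinematic scanning base

## Task

Pick up the fossil carrier by its black grip and set it down on the scanning base so that its three ball feet settle fully home, one in the cone, one in the V groove and one on the round flat pad, and the carrier sits level. Do it gently: feel the feet into their seats, never drop the carrier or force it down hard, do not tip it over, and leave the things around it where they are. Let go when it is seated.

Things in the scene. Friction and masses are not known exactly. Their poses are not given: they have to be found in the camera images.
- carrier: Fossil carrier, 0.36-0.6 kg: level aluminium plate (x -50 to +56, y -63 to +63 mm, 20 to 28 mm above the origin) on three smooth steel balls of 14 mm diameter, black upright grip block in the middle, brown bone fixed at x = +40 mm, 52 mm high above the origin. Origin: in the plane of the balls' undersides, below the grip's centre; z up. Starts standing on its feet on the bench.
- grip (a point): Grasp point on the carrier's grip block, 70 mm above the carrier's origin. The block is 20 mm thick along the carrier's y (grasp across this), 40 mm long along x, and reaches from 28 to 88 mm above the origin.
- foot_cone (a point): Centre of the ball foot that belongs in the cone: at carrier x = -20, y = -50, z = 7 mm.
- foot_groove (a point): Centre of the ball foot that belongs in the V groove: at carrier x = -20, y = +50, z = 7 mm.
- foot_flat (a point): Centre of the ball foot that belongs on the round flat pad: at carrier x = +42, y = 0, z = 7 mm.
- base: Scanning base fixed to the bench: dark steel block 180 x 220 x 30 mm (x, y, z), origin at the centre of its underside, z up. A bare aluminium seat plate is clamped on top; a seated carrier is level, its origin 48.4 mm above this origin, within 10 mm of straight above it in x and in y, its yaw within 0.06 rad of the block's. Over 30 N between carrier and base (hard push, drop) damages the seats.
- base_top (a point): Centre of the block's top face, 30 mm up. ONLY THE BLOCK'S POSE IS MEASURED. The seat plate on it was clamped by hand: its centre is up to 10 mm off this point along the block's x and up to 10 mm along y, and it is turned up to 0.06 rad about the vertical, differently each time. It stays put under light loads. Find the seats by eye or by feel.
- cone_mid (a point): Point fixed on the block where the cone's mouth would be if the seat plate were centred: block x = -20, y = -50, z = 52 mm. The cone has 45 degree walls and a mouth of 13 mm diameter in the flat top of a raised bar; a ball fully home has its lowest point 3.6 mm below the bar's top. The bar is 56 mm wide (x -48 to +8), 164 mm long in y, its top 52 mm above the block's origin.
- groove_mid (a point): Where the middle of the V groove's mouth would be if the seat plate were centred: block x = -20, y = +50, z = 52 mm, in the same bar as the cone. The groove runs along the seat plate's y for 36 mm, in line with the cone; 45 degree walls, mouth 13 mm wide; a ball home in it also sinks 3.6 mm. A carrier put down beside its seats stands on the bar's top, 3.6 mm too high.
- pad_mid (a point): Point at bar-top height (z = 52 mm) over where the flat pad would be if the seat plate were centred: block x = +42, y = 0. The pad is a round steel disc of 40 mm diameter whose top lies 3.6 mm below the bar's top.
- jar: Bystander: closed amber jar, 56 mm diameter, 75 mm high; origin under its centre.
- brush: Bystander: hand brush lying on the bench.
- rock: Bystander: dark rock lump about 100 x 80 x 45 mm; origin at its underside.
Not all that is in view belongs to the job. What is shaped like the carrier but turquoise is not meant.

How it is judged (in metres and radians):
On the way:
1. the carrier is lifted clear of the bench (height (world z) of carrier above 0.025 m), for 0.2 s.
At the end, for the whole second after the job is handed in: Each of the three foot centres is within 1.5 mm of its home height (55.4 mm above the underside of the base, measured in the base's frame) and within 20 mm in x and in y of its centred place on the base; the carrier is level within 0.03 rad and at rest (under 0.01 m/s, 0.05 rad/s) (z of foot_cone in the frame of base between 0.0539 and 0.0569 m and x of foot_cone in the frame of base between -0.04 and 0 m and y of foot_cone in the frame of base between -0.07 and -0.03 m and z of foot_groove in the frame of base between 0.0539 and 0.0569 m and x of foot_groove in the frame of base between -0.04 and 0 m and y of foot_groove in the frame of base between 0.03 and 0.07 m and z of foot_flat in the frame of base between 0.0539 and 0.0569 m and x of foot_flat in the frame of base between 0.022 and 0.062 m and y of foot_flat in the frame of base between -0.02 and 0.02 m and linear speed of carrier below 0.01 m/s and angular speed of carrier below 0.05 rad/s and angle between carrier's own z axis and vertical below 0.03 rad); the robot touches nothing.
It fails at once if the contact force between carrier and base exceeds 30 N (contact force between carrier and base above 30 N).
It fails at once if the carrier is tipped more than 0.5 rad (angle between carrier's own z axis and vertical above 0.5 rad).
It fails at once if the jar is moved more than 15 mm (distance of jar from where it was at the start of the episode above 0.015 m).
It fails at once if the brush is moved more than 15 mm (distance of brush from where it was at the start of the episode above 0.015 m).
It fails at once if the rock is moved more than 15 mm (distance of rock from where it was at the start of the episode above 0.015 m).
It also fails if it takes over 72 s, if anything falls off the work surface, if the arm or the gripper's body presses on something with over 40 N, if the wrist force passes 120 N, or if a joint passes its speed limit or range.

## Robot

A 6-joint arm with a two-finger parallel gripper is mounted at the origin on the work surface. World frame = base frame: x ahead of the robot, y to its left, z up, the work surface at z = 0. Lengths are in m, angles in degrees, forces in N, time in s.
With the tool pointing down it reaches from about 0.25 to 0.725 m from the base axis. Payload 9.7 kg.
Tool frame: the origin (TCP) lies where the fingers leave the gripper's body, on its centre line; the fingertips stand 73 mm ahead of it and the grasp point (between the pads) lies 54 mm ahead of it; z points along the fingers, y is the line along which they close (so a half turn about z gives the same grasp; the last joint's range is limited). The gripper opens to 85 mm and grips with 20 to 120 N. Pads are 22 mm wide; open, the fingers measure 114 mm over their backs; the gripper's body (76 mm by 85 mm) begins 54 mm behind the grasp point. The pads swing forward as they close: fully open they stand 13 mm farther back than shut.
Start: joints at [71.62, 4.979, 10.078, 95.1, 0, 90], TCP at [0.173, 0.522, 0.304] pointing down, gripper open.
Joint ranges: [-179.16, 179.16], [-48.56, 103.87], [-65.8, 70.77], [-126.05, 130.52], [-82.76, 87.17], [-180, 180]. Speed limits (degrees/s): [127.2, 127.2, 147.25, 180, 180, 180].

## Interface

Orientations are given as [roll, pitch, yaw] about the fixed x, y, z axes, in that order (R = Rz(yaw) Ry(pitch) Rx(roll)).
In Python, from workcell import sensors, imaging, bot gives the robot as it stands.
- The arm moves only by the tool apply_moves, never from a script. Its argument "rows" is a list of rows, each a list of 3 entries, a list of its own where there are three numbers: the shift along the tool's x, y, z in units of 10 cm (1.0 is 10 cm), then the turn, a rotation vector about the tool's x, y, z in units of 30 degrees (1.0 is 30 degrees), then the opening, from 0 (shut) to 1 (fully open). A call has 1 to 20 rows; each row is the pose to reach, as a shift and turn from the pose commanded when the call began, along the tool's axes at that moment; what a row does not reach only later rows make up. A row lasts 1/10 s, in which the tool goes at most 50 mm and 8.59 degrees, less where a joint would pass 70% of its speed; a pose out of reach is approached as far as the arm can. A call with a number of a shift or a turn outside -1 to 1 is refused whole. A call with a gripper value outside its range is refused whole. The fingers move at their own pace and stop on an object; "force" is the grip in N (left out, the last holds). Time passes only in rows, so rows that repeat a pose let the fingers close. It gives the time, the measured TCP pose, the force, the opening and the grip force at its end, in the units of the state.
- sensors.get_obs(): the state, without advancing time (a new reading comes with each control period).
- imaging.camera(name): name is "scene" or "top" or "wrist"; returns (picture, depth): 400x640x3 uint8, red, green, blue; 400x640 float32, m along the optical axis (not along the pixel's ray), 0 where there is no reading.
- imaging.get_calibration(name): a dict with "intrinsics" (3x3 intrinsics, pixels), "world_from_camera" (4x4, takes a point from camera to world coordinates). Camera axes: x right, y down, z forward; pixel columns grow to the right and rows downward; lengths in m; the calibration is good to about 2 mm. A picture is of the moment at which its call begins: read the wrist's pose just before it. get_calibration takes no time and is no camera call; for the wrist camera it gives the pose at the moment of the call.
- bot.job_done(): hands the job in; it is judged then, once.
The state is a dict: "time": time; "q": joint angles; "qd": joint speeds; "joint_efforts": joint torques, N m; "ee_pos": TCP position; "tcp_rot": TCP orientation; "wrist_force": force on the tool from outside, world axes, zero at the start; "torque": the same for the moment, N m; "opening": finger opening in m; "grasp_force": force on a finger pad.
Only numpy, scipy, OpenCV 4.12 (cv2) and the standard library are available. Lean on these libraries where they do the work, as an engineer would, in place of code of your own. Each camera call takes 0.05 s, during which the arm holds its last target. There are 200 camera calls.

## Working session

There is one attempt and no reset: what is moved stays moved. The work goes in short steps, Python scripts to look and compute and a tool call to move; the robot and the scene stay as the last step left them, time stands still between calls to the robot, and variables do not carry over. Pictures are saved under pics/ and viewed, at most 10 in all, crops included, and the job is handed in when it is done.

Besides the shell and the picture viewer there is one more tool, called after "Emit:" by a JSON object that holds its "op" and its "data". apply_moves: Moves the arm, as the interface text tells. Its arguments: {"type":"object","properties":{"rows":{"type":"array"},"force":{"type":"number"}},"required":["rows"]}

```bash
mkdir -p pics; python3 - <<'E'
from workcell import sensors, imaging, bot
import cv2,numpy as np
print(sensors.get_obs())
for n in ("scene","top"):
    p,d=imaging.camera(n); c=imaging.get_calibration(n)
    cv2.imwrite(f"pics/{n}0.png",p[:,:,::-1]); np.savez(f"{n}0.npz",p=p,d=d,K=c["intrinsics"],T=c["world_from_camera"])
    print(n,c)
E
```

```text
{'time': 0.0, 'q': array([7.16196748e+01, 5.01279618e+00, 1.00325083e+01, 9.50978886e+01,
       2.45564613e-04, 8.99998292e+01]), 'qd': array([ 0.11348414,  0.02999777, -0.1418681 ,  0.04642388,  0.02879151,
        0.00710031]), 'joint_efforts': array([ 6.66640655e-03, -5.20379841e+01,  4.64809191e+01,  1.59712415e-02,
        2.78131056e-04,  4.34107321e-06]), 'ee_pos': array([0.17338666, 0.52182061, 0.30314929]), 'tcp_rot': array([-1.79921824e+02, -2.45797421e-04,  1.61619845e+02]), 'wrist_force': array([-0.46055214, -0.31163849,  0.11719736]), 'torque': array([ 0.0317078 ,  0.03573418, -0.07267129]), 'grasp_force': 0.0, 'opening': 0.08538164424803901}
scene {'intrinsics': array([[396.8974252 ,   0.        , 312.10940176],
       [  0.        , 396.8974252 , 205.17504687],
       [  0.        ,   0.        ,   1.        ]]), 'world_from_camera': array([[-0.79585065,  0.37799726, -0.47301143,  1.08667168],
       [ 0.60540631,  0.50997939, -0.6110681 ,  0.82286179],
       [ 0.01024402, -0.77268305, -0.63470936,  0.82209092],
       [ 0.        ,  0.        ,  0.        ,  1.        ]])}
top {'intrinsics': array([[467.59778792,   0.        , 316.26003334],
       [  0.        , 467.59778792, 203.18731086],
       [  0.        ,   0.        ,   1.        ]]), 'world_from_camera': array([[-0.01194436, -0.99793303,  0.06314262,  0.4601455 ],
       [-0.9998796 ,  0.01129439, -0.01064055,  0.14564446],
       [ 0.0099054 , -0.06326211, -0.99794779,  1.5169596 ],
       [ 0.        ,  0.        ,  0.        ,  1.        ]])}
```

View pics/scene0.png

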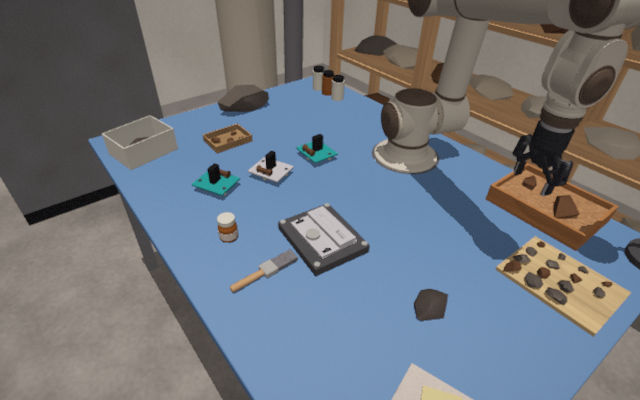

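View pics/top0.png

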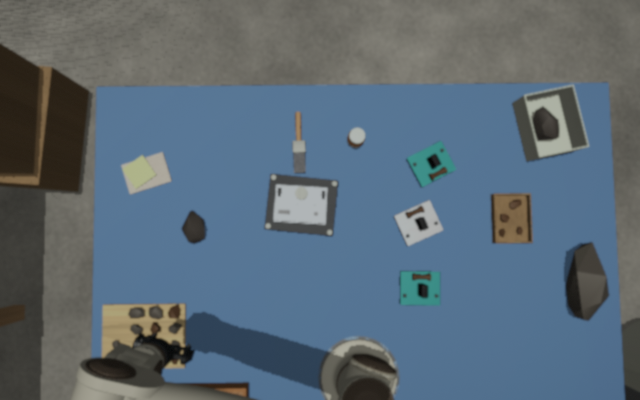

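The scene and top views agree. The aluminium carrier is at top pixel (419,223), with its bone at (415,211), between two turquoise decoys. The base is at (302,205) with its pad toward the top of the image (301,193), and the jar is at (357,136). Next I'll get rough positions and the wrist camera offset.

```bash
cat > h.py <<'E'
import numpy as np,cv2
from scipy.spatial.transform import Rotation as R
def ray(uv,z,K,T):
    uv=np.atleast_2d(np.asarray(uv,float)); d=np.c_[uv,np.ones(len(uv))]@np.linalg.inv(K).T@T[:3,:3].T
    return T[:3,3]+d*((z-T[2,3])/d[:,2])[:,None]
def tcpT(o):
    T=np.eye(4);T[:3,:3]=R.from_euler('xyz',o['tcp_rot'],degrees=True).as_matrix();T[:3,3]=o['ee_pos'];return T
def move(o,p,yaw):  # shift (x10cm) & turn (x30deg) in tool axes to pose p, pointing down with yaw
    T=tcpT(o);A=T[:3,:3];B=R.from_euler('xyz',[180,0,yaw],degrees=True).as_matrix()
    return A.T@(np.array(p)-T[:3,3])*10, np.degrees(R.from_matrix(A.T@B).as_rotvec())/30
E
python3 - <<'E'
from h import *
from workcell import imaging,sensors
f=np.load("top0.npz");p,K,T=f['p'],f['K'],f['T']
hsv=cv2.cvtColor(p,cv2.COLOR_RGB2HSV)
def rect(m,box,z,name):
    M=np.zeros(m.shape,np.uint8);x0,y0,x1,y1=box;M[y0:y1,x0:x1]=m[y0:y1,x0:x1]
    M=cv2.morphologyEx(M,cv2.MORPH_CLOSE,np.ones((7,7)))
    c=max(cv2.findContours(M,0,2)[0],key=cv2.contourArea); b=cv2.boxPoints(cv2.minAreaRect(c))
    w=ray(b,z,K,T);print(name,w.round(4).tolist(),'c',w.mean(0).round(4),'sides',np.linalg.norm(w[0]-w[1]).round(4),np.linalg.norm(w[1]-w[2]).round(4),'ang',np.degrees(np.arctan2(*(w[1]-w[0])[[1,0]])).round(1),np.degrees(np.arctan2(*(w[2]-w[1])[[1,0]])).round(1))
notblue=((hsv[...,1]<110)).astype(np.uint8)
rect(notblue,(390,195,448,250),.028,'carrier')
rect(notblue,(258,168,345,242),.03,'block')
print('grip top',ray([421,223],.088,K,T),'bone',ray([415,211],.052,K,T),'pad',ray([301,193],.0484,K,T),'jar',ray([357,136],.075,K,T))
c=imaging.get_calibration("wrist");print(c['intrinsics'],(np.linalg.inv(tcpT(sensors.get_obs()))@c['world_from_camera']).round(4))
E
```

```text
carrier [[0.5779, -0.1065, 0.028], [0.5759, -0.2893, 0.028], [0.4037, -0.2842, 0.028], [0.4059, -0.1027, 0.028]] c [ 0.4909 -0.1957  0.028 ] sides 0.1829 0.1723 ang -90.6 178.3
block [[0.6691, 0.3147, 0.03], [0.6662, 0.0396, 0.03], [0.4331, 0.0432, 0.03], [0.4364, 0.3157, 0.03]] c [0.5512 0.1783 0.03  ] sides 0.2752 0.2331 ang -90.6 179.1
grip top [[ 0.48617036 -0.18945207  0.088     ]] bone [[ 0.52472512 -0.17998218  0.052     ]] pad [[0.58576559 0.17767696 0.0484    ]] jar [[7.60055787e-01 6.02721248e-04 7.50000000e-02]]
[[298.99217522   0.         316.97354088]
 [  0.         298.99217522 199.55240558]
 [  0.           0.           1.        ]] [[ 1.000e-04 -9.583e-01 -2.858e-01  7.260e-02]
 [ 1.000e+00 -2.000e-04  1.000e-03 -3.000e-04]
 [-1.000e-03 -2.858e-01  9.583e-01 -7.040e-02]
 [ 0.000e+00  0.000e+00  0.000e+00  1.000e+00]]
```

Emit:
{"op": "apply_moves", "data": {"rows": [[[-0.45,-0.2,0],[0,0,0],1],[[-0.9,-0.4,0],[0,0,0],1],[[-0.95,-0.42,0],[0,0,0],1]]}}

```text
time: 0.4
ee_pos: [0.2528, 0.4495, 0.3039]
tcp_rot: [-180.0, 0.0, 161.4]
wrist_force: [-0.4, 1.2, -0.2]
opening: 0.0852
grasp_force: 0.0
```

Emit:
{"op": "apply_moves", "data": {"rows": [[[-0.45,-0.2,0],[0,0,0],1],[[-0.9,-0.4,0],[0,0,0],1],[[-0.95,-0.42,0],[0,0,0],1]]}}

```text
time: 0.7
ee_pos: [0.3297, 0.3797, 0.3037]
tcp_rot: [-180.0, 0.0, 161.4]
wrist_force: [-0.1, 0.4, -0.0]
opening: 0.0853
grasp_force: 0.0
```

Emit:
{"op": "apply_moves", "data": {"rows": [[[-0.45,-0.2,0],[0,0,0],1],[[-0.9,-0.4,0],[0,0,0],1],[[-0.95,-0.42,0],[0,0,0],1]]}}

```text
time: 1.0
ee_pos: [0.4065, 0.3102, 0.3034]
tcp_rot: [-179.9, 0.0, 161.4]
wrist_force: [0.9, -0.3, -0.0]
opening: 0.085
grasp_force: 0.0
```

Emit:
{"op": "apply_moves", "data": {"rows": [[[-0.45,-0.2,0],[0,0,0],1],[[-0.9,-0.4,0],[0,0,0],1],[[-0.95,-0.42,0],[0,0,0],1]]}}

```text
time: 1.3
ee_pos: [0.4833, 0.2406, 0.303]
tcp_rot: [-179.9, -0.0, 161.4]
wrist_force: [-0.8, 0.5, 0.7]
opening: 0.0855
grasp_force: 0.0
```

Emit:
{"op": "apply_moves", "data": {"rows": [[[-0.4,-0.2,0.3],[0,0,-0.22],1],[[-0.8,-0.35,0.5],[0,0,-0.45],1],[[-0.87,-0.39,0.53],[0,0,-0.45],1],[[-0.87,-0.39,0.53],[0,0,-0.45],1],[[-0.87,-0.39,0.53],[0,0,-0.45],1]]}}

```text
time: 1.8
ee_pos: [0.5507, 0.1794, 0.2515]
tcp_rot: [180.0, -0.0, 175.1]
wrist_force: [-0.3, 0.5, 0.7]
opening: 0.0854
grasp_force: 0.0
```

```bash
cat >> h.py <<'E'
def snap(n):
    from workcell import sensors,imaging
    o=sensors.get_obs();c=imaging.get_calibration("wrist");p,d=imaging.camera("wrist")
    cv2.imwrite(f"pics/{n}.png",p[:,:,::-1]);np.savez(f"{n}.npz",p=p,d=d,K=c["intrinsics"],T=c["world_from_camera"],o=np.r_[o['ee_pos'],o['tcp_rot']])
    print(o['q'].round(1),o['ee_pos'].round(4),o['tcp_rot'].round(2))
E
python3 -c "
from h import *
snap('base1')"
```

```text
[18.   8.2  7.8 89.6  0.  23. ] [0.5507 0.1794 0.2515] [179.97  -0.   175.08]
```

View pics/base1.png

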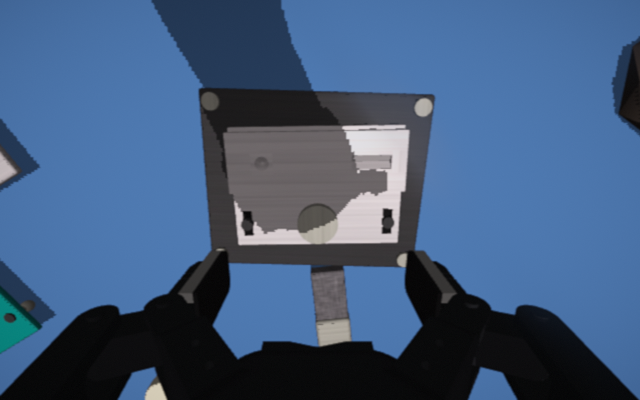

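The wrist view shows the block's corners at about (201,89), (434,95) and (415,265). The cone is at (262,162), the groove at (373,162), and the pad's centre at (318,224). I'll enlarge it to refine these.

```bash
python3 - <<'E'
from h import *
f=np.load("base1.npz");p=f['p'];c=p[85:270,195:440]
g=cv2.cvtColor(c,cv2.COLOR_RGB2LAB);g[...,0]=cv2.createCLAHE(3,(4,4)).apply(g[...,0])
c=cv2.cvtColor(g,cv2.COLOR_LAB2BGR);cv2.imwrite("pics/crop1.png",cv2.resize(c,None,fx=3,fy=3,interpolation=cv2.INTER_CUBIC))
K,T=f['K'],f['T']
for n,uv,z in [('c1',(201,89),.03),('c2',(434,95),.03),('cone',(262,162),.052),('gr',(373,162),.052),('pad',(318,224),.0484)]: print(n,ray(uv,z,K,T).round(4))
d=f['d'];
for uv in [(262,180),(330,224),(300,100),(262,162)]: print(uv,(T@np.r_[np.linalg.inv(K)@[uv[0],uv[1],1]*d[uv[1],uv[0]],1])[:3].round(4))
E
```

```text
c1 [[0.4506 0.0813 0.03  ]]
c2 [[0.4741 0.2945 0.03  ]]
cone [[0.5189 0.1321 0.052 ]]
gr [[0.5275 0.2325 0.052 ]]
pad [[0.5846 0.1776 0.0484]]
(262, 180) [0.5353 0.1299 0.0526]
(330, 224) [0.5858 0.1893 0.048 ]
(300, 100) [0.4679 0.1708 0.0301]
(262, 162) [0.5196 0.1311 0.0469]
```

View pics/crop1.png

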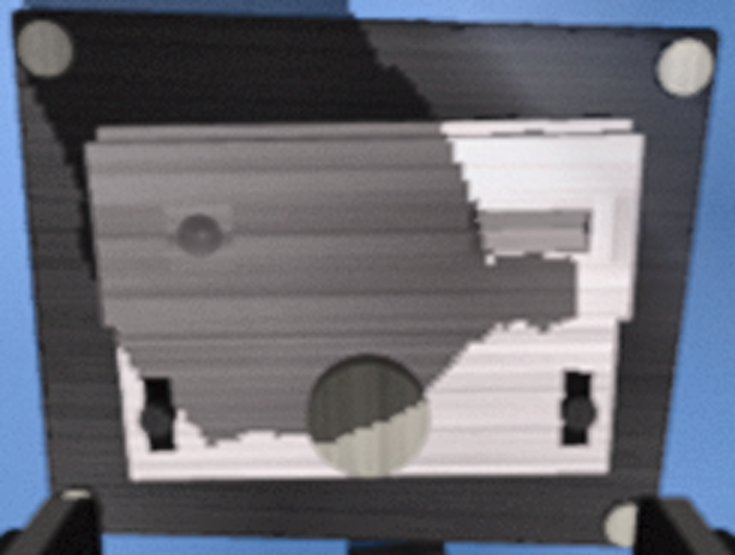

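The enlarged crop gives the cone at (261.4,162.7), the groove spanning u 355–391 with centre (373,161.8), and the pad at (317.7,223.4). The spacings are 100 mm and 62 mm, as specified. Now to the carrier.

Emit:
{"op": "apply_moves", "data": {"rows": [[[0.04,-0.45,0],[0,0,-0.2],1],[[0.08,-0.9,0],[0,0,-0.4],1],[[0.08,-0.93,0],[0,0,-0.67],1],[[0.08,-0.93,0],[0,0,-0.67],1]]}}

```text
time: 2.25
ee_pos: [0.535, 0.0865, 0.2524]
tcp_rot: [-180.0, 0.1, -164.7]
wrist_force: [0.3, 0.1, -1.0]
opening: 0.0853
grasp_force: 0.0
```

```bash
python3 - <<'E'
from h import *
from workcell import sensors
f=np.load("base1.npz");K,T=f['K'],f['T']
w=np.array([ray(uv,z,K,T)[0,:2] for uv,z in [((261.4,162.7),.052),((373,161.8),.052),((317.7,223.4),.0484)]])
m=np.array([[-.02,-.05],[-.02,.05],[.042,0]])
a=w-w.mean(0);b=m-m.mean(0)
th=np.arctan2((b[:,0]*a[:,1]-b[:,1]*a[:,0]).sum(),(a*b).sum())
Rm=np.array([[np.cos(th),-np.sin(th)],[np.sin(th),np.cos(th)]])
t=w.mean(0)-Rm@m.mean(0)
print(w.round(4),'seat origin',t.round(4),'yaw',np.degrees(th).round(2),'res',(w-t-m@Rm.T).round(4).tolist())
print(move(sensors.get_obs(),[.472,-.19,.25],195))
E
```

```text
[[0.5195 0.1315]
 [0.5273 0.2325]
 [0.584  0.1773]] seat origin [0.5429 0.1805] yaw -4.45 res [[0.0003, -0.0007], [0.0005, 0.0006], [-0.0008, 0.0001]]
(array([ 1.33632098, -2.50085736,  0.02087953]), array([3.61630859e-06, 4.39791785e-03, 9.64826054e-03]))
```

Emit:
{"op": "apply_moves", "data": {"rows": [[[0.22,-0.42,0],[0,0,0],1],[[0.44,-0.83,0],[0,0,0],1]]}}

```text
time: 2.45
ee_pos: [0.5146, -0.004, 0.2514]
tcp_rot: [-180.0, 0.1, -164.8]
wrist_force: [1.6, -0.5, 0.1]
opening: 0.0852
grasp_force: 0.0
```

Emit:
{"op": "apply_moves", "data": {"rows": [[[0.22,-0.42,0],[0,0,0],1],[[0.44,-0.83,0],[0,0,0],1]]}}

```text
time: 2.65
ee_pos: [0.4939, -0.0969, 0.2517]
tcp_rot: [-180.0, 0.1, -164.9]
wrist_force: [0.4, -0.6, 0.9]
opening: 0.0855
grasp_force: 0.0
```

Emit:
{"op": "apply_moves", "data": {"rows": [[[0.22,-0.42,0],[0,0,0],1],[[0.44,-0.83,0],[0,0,0],1],[[0.45,-0.84,0],[0,0,0],1],[[0.45,-0.84,0],[0,0,0],1],[[0.45,-0.84,0],[0,0,0],1]]}}

```text
time: 3.15
ee_pos: [0.4733, -0.1884, 0.2512]
tcp_rot: [180.0, 0.0, -164.8]
wrist_force: [-0.4, 0.6, 0.1]
opening: 0.0851
grasp_force: 0.0
```

```bash
python3 - <<'E'
from h import *
snap('car1')
E
```

```text
[-21.7  -1.4  -2.3  89.1   0.  -36.9] [ 0.4733 -0.1884  0.2512] [ 1.8000e+02  4.0000e-02 -1.6481e+02]
```

View pics/car1.png

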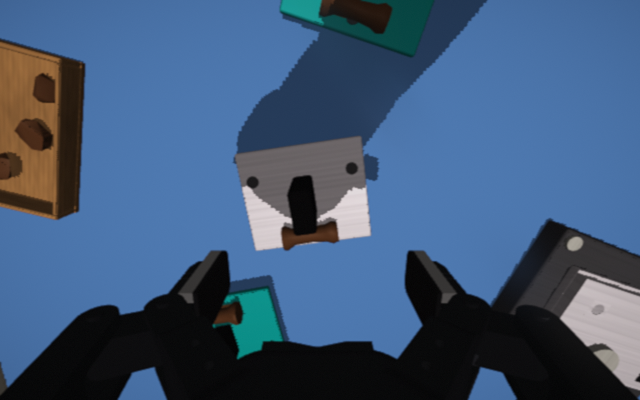

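The wrist view shows the carrier plate with corners near (237,153), (362,137), (371,237) and (257,250), foot screws at (252,182) and (352,168), and the grip around (302,200). I'll get its exact pose from the screws, the corners and the grip's top face in depth.

```bash
cat >> h.py <<'E'
def cloud(f):
    d=f['d'];v,u=np.mgrid[:d.shape[0],:d.shape[1]]
    P=np.dstack([u,v,np.ones_like(u)])*d[...,None]@np.linalg.inv(f['K']).T
    return P@f['T'][:3,:3].T+f['T'][:3,3]
E
python3 - <<'E'
from h import *
f=np.load("car1.npz");K,T,p=f['K'],f['T'],f['p'];P=cloud(f)
roi=np.zeros(p.shape[:2],bool);roi[125:258,225:385]=1
g=roi&(P[...,2]>.082)&(P[...,2]<.094)
r=cv2.minAreaRect((P[g][:,:2]*1000).astype(np.float32));print('grip top',g.sum(),r,P[g].mean(0))
hsv=cv2.cvtColor(p,cv2.COLOR_RGB2HSV)
m=(roi&(P[...,2]>.018)).astype(np.uint8)
m2=(roi&(hsv[...,1]<90)).astype(np.uint8)
for M in (m,m2):
    M=cv2.morphologyEx(M,cv2.MORPH_CLOSE,np.ones((9,9)));c=max(cv2.findContours(M,0,2)[0],key=cv2.contourArea)
    q=cv2.approxPolyDP(cv2.convexHull(c),6,True)[:,0];w=ray(q,.028,K,T);print(q.tolist(),(w[:,:2]*1000).round(1).tolist(),cv2.minAreaRect((ray(c[:,0],.028,K,T)[:,:2]*1000).astype(np.float32)))
# screws
s=[]
gray=p.max(2)
for (u,v) in [(252,182),(352,168)]:
    a=gray[v-9:v+10,u-9:u+10];t=cv2.threshold(a,60,1,cv2.THRESH_BINARY_INV)[1]
    yy,xx=np.nonzero(t);s.append(ray((u-9+xx.mean(),v-9+yy.mean()),.028,K,T)[0]);print(t.sum(),s[-1])
d=s[1]-s[0];print('sep',np.linalg.norm(d),'yaw',np.degrees(np.arctan2(-d[0],d[1])),'mid',(s[0]+s[1])/2)
E
```

```text
grip top 1097 ((485.2933349609375, -198.87559509277344), (40.05707550048828, 19.978431701660156), 23.35225486755371) [ 0.48386614 -0.19912507  0.08775545]
[[359, 136], [372, 196], [370, 234], [298, 254], [256, 250], [234, 153], [324, 131]] [[415.7, -162.2], [469.6, -131.2], [510.1, -120.1], [552.9, -188.2], [560.1, -233.1], [463.4, -275.4], [420.0, -196.0]] ((487.8321838378906, -195.22396850585938), (124.19220733642578, 131.55506896972656), 24.455289840698242)
[[360, 136], [370, 235], [256, 250], [235, 155]] [[415.4, -161.3], [511.2, -119.8], [560.1, -233.1], [465.0, -274.1]] ((488.9965515136719, -196.71066284179688), (109.48829650878906, 126.07953643798828), 23.342100143432617)
101 [ 0.48708661 -0.25234577  0.028     ]
106 [ 0.44742808 -0.1602568   0.028     ]
sep 0.10026554018931251 yaw 23.29934391125166 mid [ 0.46725735 -0.20630128  0.028     ]
```

```bash
python3 - <<'E'
from h import *
from workcell import sensors
print(move(sensors.get_obs(),[.4854,-.1986,.124],203.3))
E
```

```text
(array([-0.08821479, -0.13160313,  1.27183383]), array([-1.35986571e-05,  9.52765410e-04, -2.68015657e-01]))
```

Emit:
{"op": "apply_moves", "data": {"rows": [[[-0.09,-0.13,0.2],[0,0,-0.27],1],[[-0.09,-0.13,0.5],[0,0,-0.27],1],[[-0.09,-0.13,0.8],[0,0,-0.27],1],[[-0.09,-0.13,0.8],[0,0,-0.27],1],[[-0.09,-0.13,0.8],[0,0,-0.27],1]]}}

```text
time: 3.7
ee_pos: [0.4851, -0.1989, 0.1715]
tcp_rot: [180.0, -0.0, -156.6]
wrist_force: [-0.0, 0.8, 0.9]
opening: 0.0854
grasp_force: 0.0
```

```bash
python3 - <<'E'
from h import *
from workcell import sensors
print(move(sensors.get_obs(),[.4854,-.1986,.124],203.3))
E
```

```text
(array([-0.0038833 ,  0.0017703 ,  0.47500051]), array([ 0.00071288, -0.00045813,  0.00295038]))
```

Emit:
{"op": "apply_moves", "data": {"rows": [[[0,0,0.2],[0,0,0],1],[[0,0,0.4],[0,0,0],1],[[0,0,0.475],[0,0,0],1],[[0,0,0.475],[0,0,0],1],[[0,0,0.475],[0,0,0],0.5],[[0,0,0.475],[0,0,0],0.35],[[0,0,0.475],[0,0,0],0.28],[[0,0,0.475],[0,0,0],0.2],[[0,0,0.475],[0,0,0],0.1],[[0,0,0.475],[0,0,0],0],[[0,0,0.475],[0,0,0],0],[[0,0,0.475],[0,0,0],0],[[0,0,0.475],[0,0,0],0],[[0,0,0.475],[0,0,0],0]], "force": 40}}

```text
time: 5.1
ee_pos: [0.485, -0.2002, 0.1238]
tcp_rot: [-180.0, 0.0, -156.7]
wrist_force: [-1.2, -0.2, 5.3]
opening: 0.0193
grasp_force: 43.0
```

Emit:
{"op": "apply_moves", "data": {"rows": [[[0,0,-0.05],[0,0,0],0],[[0,0,-0.2],[0,0,0],0],[[0,0,-0.45],[0,0,0],0],[[0,0,-0.75],[0,0,0],0],[[0,0,-0.95],[0,0,0],0],[[0,0,-1],[0,0,0],0],[[0,0,-1],[0,0,0],0],[[0,0,-1],[0,0,0],0],[[0,0,-1],[0,0,0],0]]}}

```text
time: 6.0
ee_pos: [0.4844, -0.1999, 0.2219]
tcp_rot: [179.9, -0.1, -156.7]
wrist_force: [0.8, 0.3, -4.7]
opening: 0.0198
grasp_force: 41.7
```

```bash
python3 - <<'E'
from h import *
from workcell import sensors
snap('held1')
o=sensors.get_obs();print(o['wrist_force'],o['torque'])
print(move(o,[.5429,.1805,.224],175.55))
E
```

```text
[-22.4   0.7  -3.5  86.   -0.  -45.7] [ 0.4844 -0.1999  0.2219] [ 1.7990e+02 -1.0000e-01 -1.5668e+02]
[-0.79915444  0.29166891 -5.08149092] [0.01455294 0.03385802 0.03009206]
(array([-2.04245842,  3.26190269, -0.01692617]), array([ 0.00210784, -0.00335924,  0.92563747]))
```

View pics/held1.png

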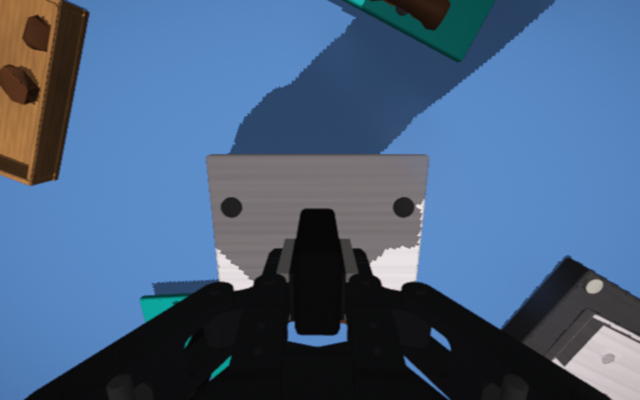

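The carrier is held level and square, with its screws at (231,207) and (403,207). I'll compute its pose in the tool frame and its tilt from depth, then move over the base.

```bash
cat >> h.py <<'E'
def held(n):
    f=np.load(n+'.npz');p=f['p'];P=cloud(f);K,T=f['K'],f['T'];gray=p.max(2)
    W=np.eye(4);W[:3,:3]=R.from_euler('xyz',f['o'][3:],degrees=True).as_matrix();W[:3,3]=f['o'][:3]
    pl=P[160:240,240:285].reshape(-1,3);pl=np.r_[pl,P[160:240,345:390].reshape(-1,3)]
    pl=pl[(abs(pl[:,2]-np.median(pl[:,2]))<.01)]
    c=np.linalg.lstsq(np.c_[pl[:,:2]-pl[:,:2].mean(0),np.ones(len(pl))],pl[:,2],rcond=None)[0]
    print('plate slope',c[:2].round(4),'z',pl[:,2].mean().round(4))
    s=[]
    for u,v in [(231,207),(403,207)]:
        t=cv2.threshold(gray[v-14:v+15,u-14:u+15],70,1,cv2.THRESH_BINARY_INV)[1];yy,xx=np.nonzero(t)
        s.append(ray((u-14+xx.mean(),v-14+yy.mean()),pl[:,2].mean(),K,T)[0])
    s=np.array(s);t=(s-W[:3,3])@W[:3,:3];print('screws tool',t.round(4).tolist(),'sep',np.linalg.norm(s[1]-s[0]).round(4))
    d=t[1]-t[0];print('yaw in tool',np.degrees(np.arctan2(d[0],d[1])).round(2),'origin in tool x,y',t.mean(0)[:2]-[.02,0],'origin z world',pl[:,2].mean()-.028)
E
python3 -c "
from h import *
held('held1')"
```

```text
plate slope [-0.0055  0.0019] z 0.1263
screws tool [[0.0187, -0.0505, 0.0955], [0.0187, 0.0501, 0.0957]] sep 0.1006
yaw in tool -0.01 origin in tool x,y [-0.00130786 -0.00018034] origin z world 0.09832997645497873
```

Emit:
{"op": "apply_moves", "data": {"rows": [[[-0.1,0.15,0],[0,0,0.05],0],[[-0.25,0.4,0],[0,0,0.15],0],[[-0.4,0.65,0],[0,0,0.25],0],[[-0.55,0.85,0],[0,0,0.35],0],[[-0.6,0.95,0],[0,0,0.4],0]]}}

```text
time: 6.55
ee_pos: [0.5024, -0.0873, 0.2226]
tcp_rot: [180.0, -0.0, -168.7]
wrist_force: [0.3, -0.1, -6.0]
opening: 0.0197
grasp_force: 41.7
```

```bash
python3 - <<'E'
from h import *
from workcell import sensors
print(move(sensors.get_obs(),[.5429,.1805,.224],175.55))
E
```

```text
(array([-0.92120265,  2.54664797, -0.01256538]), array([ 0.00137015, -0.00181002,  0.52459319]))
```

Emit:
{"op": "apply_moves", "data": {"rows": [[[-0.1,0.3,0],[0,0,0.1],0],[[-0.2,0.6,0],[0,0,0.2],0],[[-0.3,0.9,0],[0,0,0.3],0]]}}

```text
time: 6.85
ee_pos: [0.5138, 0.0062, 0.2226]
tcp_rot: [180.0, -0.1, -177.8]
wrist_force: [-0.3, -0.1, -4.1]
opening: 0.0196
grasp_force: 41.7
```

Emit:
{"op": "apply_moves", "data": {"rows": [[[-0.1,0.3,0],[0,0,0.1],0],[[-0.2,0.6,0],[0,0,0.2],0],[[-0.3,0.9,0],[0,0,0.22],0],[[-0.3,0.95,0],[0,0,0.22],0],[[-0.3,0.95,0],[0,0,0.22],0]]}}

```text
time: 7.35
ee_pos: [0.5399, 0.1019, 0.2224]
tcp_rot: [-180.0, -0.1, 175.8]
wrist_force: [-0.4, -0.2, -5.4]
opening: 0.0198
grasp_force: 42.1
```

```bash
python3 - <<'E'
from h import *
from workcell import sensors
print(move(sensors.get_obs(),[.5416,.1806,.186],175.55))
E
```

```text
(array([0.03929453, 0.78594914, 0.36412374]), array([-0.00105484, -0.00318021,  0.00952246]))
```

Emit:
{"op": "apply_moves", "data": {"rows": [[[0.02,0.3,0],[0,0,0],0],[[0.04,0.6,0],[0,0,0.01],0],[[0.04,0.79,0],[0,0,0.01],0],[[0.04,0.79,0.1],[0,0,0.01],0],[[0.04,0.79,0.2],[0,0,0.01],0],[[0.04,0.79,0.3],[0,0,0.01],0],[[0.04,0.79,0.36],[0,0,0.01],0],[[0.04,0.79,0.36],[0,0,0.01],0],[[0.04,0.79,0.36],[0,0,0.01],0],[[0.04,0.79,0.36],[0,0,0.01],0]]}}

```text
time: 8.35
ee_pos: [0.5423, 0.1802, 0.1879]
tcp_rot: [180.0, 0.0, 175.4]
wrist_force: [-0.3, -0.4, -3.6]
opening: 0.0198
grasp_force: 42.2
```

```bash
python3 - <<'E'
from h import *
from workcell import sensors
snap('over1'); held('over1'); o=sensors.get_obs();print(o['wrist_force'],o['torque'])
print(move(o,[.5416,.1806,.178],175.55))
E
```

```text
[18.4  7.1 -0.4 82.4  0.  23. ] [0.5423 0.1802 0.1879] [1.7998e+02 4.0000e-02 1.7541e+02]
plate slope [-0.0014  0.0034] z 0.0922
screws tool [[0.0186, -0.0505, 0.0957], [0.0167, 0.0495, 0.0957]] sep 0.1
yaw in tool -1.1 origin in tool x,y [-0.00239298 -0.00052162] origin z world 0.0642381786296332
[ 0.0525604   0.01200895 -4.21029811] [ 0.02780502  0.04311533 -0.04536143]
(array([0.00788597, 0.00315998, 0.09946853]), array([ 0.00066929,  0.00159054, -0.00457459]))
```

View pics/over1.png

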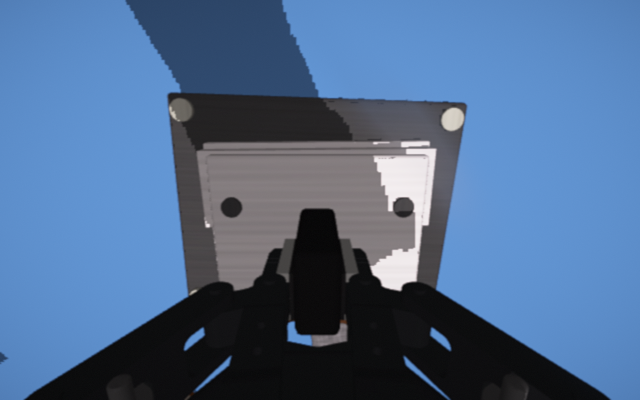

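The screws are still at (231,207) and (403,207), so the grasp hasn't changed and the feet hang over the bar. I'll descend slowly and feel for contact.

Emit:
{"op": "apply_moves", "data": {"rows": [[[0.007,0.003,0.03],[0,0,0],0],[[0.007,0.003,0.06],[0,0,0],0],[[0.007,0.003,0.09],[0,0,0],0],[[0.007,0.003,0.1],[0,0,0],0],[[0.007,0.003,0.1],[0,0,0],0],[[0.007,0.003,0.1],[0,0,0],0]]}}

```text
time: 9.0
ee_pos: [0.5415, 0.1806, 0.1774]
tcp_rot: [180.0, 0.0, 175.4]
wrist_force: [0.9, 0.3, -3.9]
opening: 0.0197
grasp_force: 42.4
```

Emit:
{"op": "apply_moves", "data": {"rows": [[[0,0,0.005],[0,0,0],0],[[0,0,0.01],[0,0,0],0],[[0,0,0.01],[0,0,0],0]]}}

```text
time: 9.3
ee_pos: [0.5414, 0.1806, 0.1763]
tcp_rot: [-180.0, -0.0, 175.4]
wrist_force: [-0.3, 0.3, -5.6]
opening: 0.0192
grasp_force: 42.4
```

Emit:
{"op": "apply_moves", "data": {"rows": [[[0,0,0.005],[0,0,0],0],[[0,0,0.01],[0,0,0],0],[[0,0,0.01],[0,0,0],0]]}}

```text
time: 9.6
ee_pos: [0.5414, 0.1806, 0.1753]
tcp_rot: [-180.0, -0.0, 175.4]
wrist_force: [0.3, -0.4, -4.5]
opening: 0.0193
grasp_force: 42.4
```

Emit:
{"op": "apply_moves", "data": {"rows": [[[0,0,0.005],[0,0,0],0],[[0,0,0.005],[0,0,0],0],[[0,0,0.005],[0,0,0],0]]}}

```text
time: 9.9
ee_pos: [0.5414, 0.1806, 0.1749]
tcp_rot: [-180.0, -0.0, 175.4]
wrist_force: [-0.7, -0.3, -4.5]
opening: 0.0194
grasp_force: 42.4
```

Emit:
{"op": "apply_moves", "data": {"rows": [[[0,0,0.005],[0,0,0],0],[[0,0,0.005],[0,0,0],0],[[0,0,0.005],[0,0,0],0]]}}

```text
time: 10.2
ee_pos: [0.5415, 0.1806, 0.1744]
tcp_rot: [-180.0, 0.0, 175.4]
wrist_force: [0.0, -0.1, -5.7]
opening: 0.0195
grasp_force: 42.3
```

Emit:
{"op": "apply_moves", "data": {"rows": [[[0,0,0.005],[0,0,0],0],[[0,0,0.005],[0,0,0],0],[[0,0,0.005],[0,0,0],0]]}}

```text
time: 10.5
ee_pos: [0.5415, 0.1806, 0.174]
tcp_rot: [-180.0, 0.0, 175.4]
wrist_force: [1.4, -0.4, -4.6]
opening: 0.0196
grasp_force: 42.4
```

Emit:
{"op": "apply_moves", "data": {"rows": [[[0,0,0.005],[0,0,0],0],[[0,0,0.005],[0,0,0],0],[[0,0,0.005],[0,0,0],0]]}}

```text
time: 10.8
ee_pos: [0.5416, 0.1806, 0.1736]
tcp_rot: [-180.0, 0.0, 175.4]
wrist_force: [1.1, -0.6, -2.1]
opening: 0.0194
grasp_force: 42.7
```

First contact: the force is up and toward +x. I'll ease toward +x and keep going down in half-millimetre steps.

Emit:
{"op": "apply_moves", "data": {"rows": [[[-0.005,0,0],[0,0,0],0],[[-0.005,0,0],[0,0,0],0]]}}

```text
time: 11.0
ee_pos: [0.542, 0.1805, 0.1734]
tcp_rot: [-180.0, 0.0, 175.4]
wrist_force: [1.1, -0.9, -1.8]
opening: 0.0199
grasp_force: 42.7
```

Emit:
{"op": "apply_moves", "data": {"rows": [[[0,0,0.003],[0,0,0],0],[[0,0,0.003],[0,0,0],0],[[0,0,0.003],[0,0,0],0]]}}

```text
time: 11.3
ee_pos: [0.542, 0.1806, 0.1732]
tcp_rot: [-180.0, 0.0, 175.4]
wrist_force: [1.2, -2.0, -0.6]
opening: 0.0197
grasp_force: 42.9
```

```bash
python3 -c "
from workcell import sensors,imaging
import numpy as np
F=[]
for i in range(4):
    o=sensors.get_obs();F.append(np.r_[o['wrist_force'],o['torque']*10,o['ee_pos']*100]);imaging.camera('wrist')
print(np.round(F,2),np.mean(F,0).round(2))"
```

```text
[[ 1.24 -1.96 -0.57 -5.2  -0.71  0.52 54.2  18.06 17.32]
 [ 0.51 -2.34 -1.32 -5.19 -0.85  0.94 54.2  18.06 17.32]
 [ 1.2  -0.44 -0.84 -5.74 -0.94  0.61 54.2  18.06 17.32]
 [ 0.44 -2.53 -0.94 -5.97 -0.88  1.2  54.2  18.06 17.32]] [ 0.85 -1.82 -0.92 -5.52 -0.85  0.82 54.2  18.06 17.32]
```

The cone foot carries the load and pushes toward -y and a little +x, so I'll follow that force.

Emit:
{"op": "apply_moves", "data": {"rows": [[[-0.002,-0.005,0],[0,0,0],0],[[-0.003,-0.01,0],[0,0,0],0],[[-0.003,-0.01,0],[0,0,0],0]]}}

```text
time: 11.8
ee_pos: [0.5422, 0.1796, 0.1729]
tcp_rot: [180.0, -0.0, 175.4]
wrist_force: [1.3, -0.5, -3.0]
opening: 0.0196
grasp_force: 42.6
```

```bash
cat > ff.py <<'E'
from workcell import sensors,imaging
import numpy as np
F=[]
for i in range(4):
    o=sensors.get_obs();F.append(np.r_[o['wrist_force'],o['torque']*10,o['ee_pos']*100]);imaging.camera('top')
print(np.mean(F,0).round(2),o['tcp_rot'].round(2),o['time'])
E
python3 ff.py
```

```text
[ 1.46  0.06 -3.63 -0.21 -3.07  0.65 54.22 17.97 17.29] [ 1.7999e+02 -1.0000e-02  1.7542e+02] 11.95
```

Emit:
{"op": "apply_moves", "data": {"rows": [[[-0.005,0,0],[0,0,0],0],[[-0.008,0,0],[0,0,0],0],[[-0.008,0,0.003],[0,0,0],0],[[-0.008,0,0.003],[0,0,0],0]]}}

```text
time: 12.4
ee_pos: [0.5428, 0.1795, 0.1727]
tcp_rot: [-180.0, -0.0, 175.4]
wrist_force: [-1.4, -0.0, -4.3]
opening: 0.0195
grasp_force: 42.5
```

```bash
python3 ff.py
```

```text
[-1.05 -0.06 -3.44  0.3   3.01  0.65 54.28 17.95 17.27] [-1.8000e+02 -3.0000e-02  1.7542e+02] 12.55
```

Emit:
{"op": "apply_moves", "data": {"rows": [[[0.003,0,0],[0,0,0],0],[[0.003,0,0.003],[0,0,0],0],[[0.003,0,0.005],[0,0,0],0],[[0.003,0,0.005],[0,0,0],0]]}}

```text
time: 13.0
ee_pos: [0.5427, 0.1795, 0.1726]
tcp_rot: [180.0, 0.0, 175.4]
wrist_force: [-1.8, -0.3, -1.4]
opening: 0.0194
grasp_force: 42.9
```

```bash
python3 ff.py
```

```text
[-1.56 -0.24 -0.74 -0.7   4.25  1.15 54.27 17.95 17.26] [1.7999e+02 2.0000e-02 1.7542e+02] 13.15
```

Emit:
{"op": "apply_moves", "data": {"rows": [[[0.003,0,0],[0,0,0],0],[[0.004,0,0],[0,0,0],0],[[0.004,0,0],[0,0,0],0]]}}

```text
time: 13.5
ee_pos: [0.5425, 0.1796, 0.1725]
tcp_rot: [180.0, 0.0, 175.4]
wrist_force: [-0.2, -1.6, 0.9]
opening: 0.0198
grasp_force: 43.1
```

```bash
python3 ff.py
```

```text
[ 1.02 -0.68  0.73 -1.88 -0.79  1.35 54.25 17.96 17.25] [1.7999e+02 4.0000e-02 1.7542e+02] 13.65
```

Emit:
{"op": "apply_moves", "data": {"rows": [[[-0.002,-0.003,0],[0,0,0],0],[[-0.002,-0.003,0],[0,0,0],0],[[-0.002,-0.003,0],[0,0,0],0]], "force": 20}}

```text
time: 14.0
ee_pos: [0.5425, 0.1794, 0.1724]
tcp_rot: [180.0, 0.0, 175.4]
wrist_force: [0.4, 1.8, 2.2]
opening: 0.0195
grasp_force: 43.3
```

```bash
python3 ff.py; python3 -c "
from h import *
snap('seat1')
f=np.load('seat1.npz');P=cloud(f)
for a in (slice(240,285),slice(345,365)): print(np.median(P[160:240,a,2]),P[160:240,a,2].std())
f=np.load('over1.npz');P=cloud(f);print(np.median(P[160:240,240:285,2]),f['o'][2])"
```

```text
[ 0.76  1.72  2.57  3.44 -0.94  1.38 54.25 17.94 17.25] [1.7997e+02 2.0000e-02 1.7543e+02] 14.15
[18.3  7.3 -1.9 80.7  0.  22.9] [0.5425 0.1794 0.1725] [1.7997e+02 2.0000e-02 1.7543e+02]
0.07670356816060231 0.012064235264432385
0.07687306764219194 0.014413962446386595
0.09215312973817029 0.18794800379885915
```

The plate's top is at 76.8 mm, where home is 76.4 and resting on the bar would be 80.0. So the feet are home to within about 0.4 mm, and the load is light. I'll recentre y slightly and release slowly.

Emit:
{"op": "apply_moves", "data": {"rows": [[[0,0.0015,0],[0,0,0],0],[[0,0.0015,0],[0,0,0],0],[[0,0.0015,0],[0,0,0],0.2],[[0,0.0015,0],[0,0,0],0.24],[[0,0.0015,0],[0,0,0],0.26],[[0,0.0015,0],[0,0,0],0.28],[[0,0.0015,0],[0,0,0],0.3],[[0,0.0015,0],[0,0,0],0.35],[[0,0.0015,0],[0,0,0],0.4],[[0,0.0015,0],[0,0,0],0.4]], "force": 20}}

```text
time: 15.25
ee_pos: [0.5425, 0.1794, 0.1723]
tcp_rot: [-180.0, 0.0, 175.4]
wrist_force: [-0.3, 0.2, -0.7]
opening: 0.0339
grasp_force: 0.0
```

```bash
python3 ff.py; python3 -c "
from h import *
snap('seat2')
f=np.load('seat2.npz');P=cloud(f)
for a in (slice(225,250),slice(345,380)): print(np.median(P[165:195,a,2]),np.median(P[215:240,a,2]))"
```

```text
[ 1.600e-01  4.000e-02 -4.700e-01  1.000e-01 -2.600e-01 -2.000e-02
  5.425e+01  1.794e+01  1.723e+01] [180.     0.   175.42] 15.4
[18.3  7.3 -1.9 80.8 -0.  22.9] [0.5424 0.1794 0.1723] [-180.      0.    175.42]
0.07678429902518934 0.07674536520684558
0.07677604581509759 0.07667692313001456
```

It's released, level and at home height. Opening a bit further and rising straight up.

Emit:
{"op": "apply_moves", "data": {"rows": [[[0,0,0],[0,0,0],0.6],[[0,0,0],[0,0,0],0.6],[[0,0,-0.1],[0,0,0],0.6],[[0,0,-0.3],[0,0,0],0.6],[[0,0,-0.6],[0,0,0],0.6],[[0,0,-0.9],[0,0,0],0.6],[[0,0,-1],[0,0,0],0.6],[[0,0,-1],[0,0,0],0.6],[[0,0,-1],[0,0,0],0.6]]}}

```text
time: 16.4
ee_pos: [0.5424, 0.1794, 0.2714]
tcp_rot: [-180.0, -0.0, 175.4]
wrist_force: [0.0, -0.0, -0.1]
opening: 0.0515
grasp_force: 0.0
```

```bash
python3 -c "
from h import *
snap('end')
f=np.load('end.npz');P=cloud(f);Z=P[...,2]
roi=(Z>.07)&(Z<.0795);roi[:120]=0;roi[300:]=0;roi[:,:200]=0;roi[:,440:]=0
q=P[roi];c=np.linalg.lstsq(np.c_[q[:,:2]-q[:,:2].mean(0),np.ones(len(q))],q[:,2],rcond=None)[0];print('slope',c,len(q),np.percentile(q[:,2],[5,50,95]))"
```

```text
[18.3  7.4  9.1 91.8  0.  22.9] [0.5424 0.1794 0.2714] [-1.7998e+02 -4.0000e-02  1.7542e+02]
slope [-2.35419709e-03 -5.62919737e-05  7.66562233e-02] 12014 [0.07546725 0.07664988 0.07789256]
```

View pics/end.png

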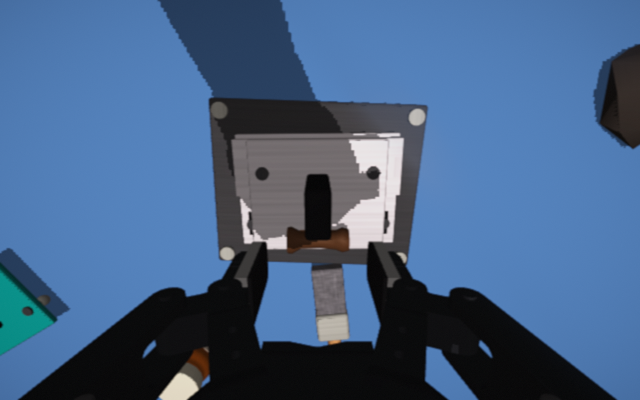

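The carrier sits square on the seat plate, with screws at (262,173) and (373,173). Its slope is 0.002 rad, its plate top is at 76.65 mm (home 76.4), and the gripper is clear.

```bash
python3 -c "
from workcell import bot
print(bot.job_done())"
```

```text
the job is handed in; nothing more can be done
None
```

The carrier is seated level on the scanning base, with its plate top within about 0.3 mm of home height; the gripper is released and clear, and the job is handed in (no verdict was returned).

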